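# Set the jaw gauge with its thumbwheel

## Robot

A 6-joint arm with a two-finger parallel gripper is mounted at the origin on a cart in front of the work surface, level with it; the furniture and walls round the work are solid. World frame = base frame: x ahead of the robot, y to its left, z up, the work surface at z = 0. Lengths are in m, angles in degrees, forces in N, time in s.
With the tool pointing down it reaches from about 0.25 to 0.725 m from the base axis. Payload 9.7 kg.
Tool frame: the origin (TCP) lies at the very end of the fingers, on their centre line; the grasp point (between the pads) lies grasp_offset behind it (grasp_offset is the distance from the TCP to the grasp point, in m); z points along the fingers, y is the line along which they close (so a half turn about z gives the same grasp; the last joint's range is limited). The gripper opens to 85 mm and grips with 20 to 120 N. Pads are 22 mm wide; open, the fingers measure 114 mm over their backs; the gripper's body (76 mm by 85 mm) begins 54 mm behind the grasp point. The pads swing forward as they close: fully open they stand 13 mm farther back than shut.
Start: joints at [-74.656, 4.979, 10.078, 95.1, 0, 90], TCP at [0.146, -0.53, 0.231] pointing down, gripper open.
Joint ranges: [-179.16, 179.16], [-48.56, 103.87], [-65.8, 70.77], [-126.05, 130.52], [-82.76, 87.17], [-180, 180]. Speed limits (degrees/s): [127.2, 127.2, 147.25, 180, 180, 180].

## Interface

Orientations are given as [roll, pitch, yaw] about the fixed x, y, z axes, in that order (R = Rz(yaw) Ry(pitch) Rx(roll)).
In Python, from workcell import get_obs, camera, calibration, job_done, recognise, cut_out, mark_of, grasp_offset gives the robot as it stands.
- The arm moves only by the tool servo_tool, never from a script. Its argument "moves" is a list of rows, each a list of 3 entries, a list of its own where there are three numbers: the turn, a rotation vector about the tool's x, y, z in degrees, then the shift along the tool's x, y, z in m, then the opening in per cent of the stroke, from 0 (shut) to 100 (fully open). In form: [[[ax, ay, az], [x, y, z], claw], ...]. A call has 1 to 12 rows; each row shifts and turns the commanded pose from where the row before left it, along the tool's axes as they then stand; what a row does not reach is not made up. A row lasts 1/10 s, in which the tool goes at most 50 mm and 8.59 degrees, less where a joint would pass 70% of its speed; a pose out of reach is approached as far as the arm can. A call is refused whole if a number of a shift passes 0.05 or a number of a turn 8.59, either way. A call with a gripper value outside its range is refused whole. The fingers move at their own pace and stop on an object; "force" is the grip in N (left out, the last holds). Time passes only in rows, so rows that do not move let the fingers close. It gives the time, the measured TCP pose, the force, the opening and the grip force at its end, in the units of the state.
- get_obs(): the state, without advancing time (a new reading comes with each control period).
- camera(name): name is "scene" or "top" or "wrist"; returns (picture, depth): 384x512x3 uint8, red, green, blue; 384x512 float32, m along the optical axis (not along the pixel's ray), 0 where there is no reading.
- calibration(name): a dict with "camera_matrix" (3x3 intrinsics, pixels), "dist" ([k1, k2, p1, p2, k3] as OpenCV has them; the pictures are not rectified), "R" (3x3) and "t" (3): a world point X has camera coordinates R X + t. Camera axes: x right, y down, z forward; pixel columns grow to the right and rows downward; lengths in m; the calibration is good to about 2 mm. A picture is of the moment at which its call begins: read the wrist's pose just before it. calibration takes no time and is no camera call; for the wrist camera it gives the pose at the moment of the call.
- job_done(): hands the job in; it is judged then, once.
Trained networks look in the newest picture that a camera, given by its name, has taken for a name from the list of things; names that differ only in an ending like _2 or _b are one class to them, and where a whole thing is asked for, a point or a joint stands for the part that bears it (a point fixed in the world has none). Each returns a list of dicts, best first, with "score" (0 to 1); they miss things now and then, are a little off and sometimes report something else, mostly with a low value. They report only what shows in the picture. A call takes as long as a camera call.
- recognise(name, camera): "xyz" ([x, y, z] in m, in the coordinates of the camera as it stood for that picture, good to about 4 mm: the middle of the surface that is visible of it).
- cut_out(name, camera): "mask" (384x512 bool, what is visible of it).
- mark_of(name, camera): "xyz" ([x, y, z] in m, in the coordinates of the camera as it stood for that picture, good to about 4 mm: a listed point, or the origin of a listed thing).
The state is a dict: "time": time; "q": joint angles; "qd": joint speeds; "joint_efforts": joint torques, N m; "ee_pos": TCP position; "tcp_rot": TCP orientation; "wrist_force": force on the tool from outside, world axes, zero at the start; "torque": the same for the moment, N m; "opening": finger opening in m; "grasp_force": force on a finger pad.
Only numpy, scipy, OpenCV 4.12 (cv2) and the standard library are available. Lean on these libraries where they do the work, as an engineer would, in place of code of your own. Each camera call takes 0.05 s, during which the arm holds its last target. There are 200 camera calls.

## Task

The sample-holder gauge on the worktop is open too wide. With a fingertip on top of its black knurled thumbwheel, roll the wheel until the jaw has closed so far that the jaw's pointer stands right at the red gauge mark, then take the finger away. Move the jaw only by the wheel: do not touch the jaw or the red mark, do not lift or shift the gauge, and leave the things around it where they are.

Things in the scene. Friction and masses are not known exactly. Their poses are not given: they have to be found in the camera images.
- gauge: grey steel gauge, loose on rubber feet, 3 kg; base plate 90 x 245 mm, 11 mm high. Origin at its underside near the plate's middle, z up, y along its length: thumbwheel between two blue cheeks (tops 56 mm high) at the +y end, fixed aluminium jaw (55 mm high, face at y = -59 mm) at the -y end, moving jaw between them on rods, white scale strip along the front (-x) edge.
- wheel: black knurled thumbwheel, radius 32 mm, 20 mm wide; origin at its centre, 48 mm above the worktop, axle along the gauge's x. Rolling its top towards the gauge's -y (towards the jaws) closes the jaw, the other way opens it: 32 mm of rolling at the rim moves the jaw 10 mm. It turns stiffly (1.5 to 2 N at the rim) and stays where it is left.
- wheel_top (a point): highest point of the wheel, 80 mm above the worktop, at (0, 85, 80) mm in the gauge's frame; does not turn with the wheel. The wheel is rigid and turns by finger friction: press on it with about 5 to 20 N and drag along the gauge's y, following the rim's arc (15 mm before or behind the top the rim is 3.7 mm lower); strokes of 20 to 30 mm suit it.
- jaw: moving aluminium jaw, 52 x 25 x 38 mm, top at z = 55 mm; origin at its centre, y = +32.5 mm in the gauge's frame at the start. It slides along the gauge's -y as it closes (travel at most 50 mm). Not to be touched.
- pointer (a point): tip of the jaw's black and yellow pointer over the white scale on the gauge's front edge; moves with the jaw.
- mark (a point): tip of the red gauge mark on the gauge's front edge, pointing at the scale; at the start 14 to 28 mm from the pointer towards the gauge's -y. Axes as the gauge's. The setting is right when pointer and mark have the same y (within 2.5 mm, the width of either line) in the gauge's frame.
- rider: the red rider that carries the mark, 12 x 12 x 12 mm, origin at its middle; stiff on its rail, not to be touched.
- petri_dish: loose petri dish, 60 mm across, 14 mm high, origin under its centre; bystander.
- red_cap_bottle: loose amber reagent bottle with red cap, 44 mm across, 104 mm high, origin under its centre; bystander.
- black_stopper: loose black rubber stopper, 25 mm across and high, origin under its centre; bystander.

How it is judged:
By the outcome, as a careful person would: the job done as asked, in the order asked, and still so for the second after the job is handed in, with the robot touching nothing.
It also fails if it takes over 64 s, if anything falls off the work surface, if the arm or the gripper's body presses on something with over 40 N, if the wrist force passes 120 N, or if a joint passes its speed limit or range.

## Working session

There is one attempt and no reset: what is moved stays moved. The work goes in short steps, Python scripts to look and compute and a tool call to move; the robot and the scene stay as the last step left them, time stands still between calls to the robot, and variables do not carry over. Pictures are saved under pics/ and viewed, at most 10 in all, crops included, and the job is handed in when it is done.

Besides the shell and the picture viewer there is one more tool, called after ">>>" by a JSON object that holds its "api" and its "payload". servo_tool: Moves the arm, as the interface text tells. Its arguments: {"type":"object","properties":{"moves":{"type":"array"},"force":{"type":"number"}},"required":["moves"]}

```bash
mkdir -p pics; cat > h.py <<'E'
import numpy as np, cv2
from workcell import *
def w(name,p):
    c=calibration(name); return np.array(c["R"]).T@(np.array(p)-np.array(c["t"]))
def show(name,f):
    p,d=camera(name); cv2.imwrite(f,p[:,:,::-1]); return p,d
E
python3 - <<'E'
from h import *
np.set_printoptions(precision=4,suppress=True)
o=get_obs(); print(o["time"],o["ee_pos"],o["tcp_rot"],o["wrist_force"],o["opening"])
print(grasp_offset if not callable(grasp_offset) else grasp_offset())
ims=[]
for cam in ["scene","top"]:
    p,d=show(cam,f"pics/{cam}0.png")
    for n in ["gauge","wheel","wheel_top","jaw","pointer","mark","rider","petri_dish","red_cap_bottle","black_stopper"]:
        r=mark_of(n,cam)
        print(cam,n,[(w(cam,x["xyz"]).round(4),round(x["score"],2)) for x in r[:2]])
E
```

```text
0.0 [ 0.1455 -0.5301  0.2306] [-179.9201   -0.0023   15.3457] [ 0.3195 -1.0581 -0.8807] 0.08528375290026284
0.0187
scene gauge [(array([ 0.5553, -0.2978,  0.002 ]), 0.98)]
scene wheel [(array([ 0.5493, -0.2057,  0.0477]), 0.83), (array([ 0.5117, -0.2643,  0.0204]), 0.68)]
scene wheel_top [(array([ 0.5448, -0.2046,  0.0834]), 0.61)]
scene jaw [(array([ 0.5513, -0.2624,  0.0368]), 0.96)]
scene pointer [(array([ 0.5117, -0.2628,  0.0207]), 0.85)]
scene mark [(array([ 0.5162, -0.2935,  0.0209]), 0.43)]
scene rider [(array([ 0.5128, -0.2945,  0.0138]), 0.61)]
scene petri_dish [(array([ 0.6622, -0.2905,  0.0008]), 0.88)]
scene red_cap_bottle [(array([ 0.671 , -0.3744,  0.0016]), 0.73)]
scene black_stopper [(array([ 0.6521, -0.2122, -0.0045]), 0.47)]
top gauge [(array([ 0.5609, -0.2935, -0.0039]), 0.58), (array([ 0.6761, -0.3801,  0.003 ]), 0.51)]
top wheel [(array([ 0.5457, -0.2071,  0.0465]), 0.69)]
top wheel_top [(array([ 0.5433, -0.2073,  0.0822]), 0.73), (array([ 0.672 , -0.3773,  0.0033]), 0.69)]
top jaw [(array([ 0.556 , -0.2607,  0.0361]), 0.71)]
top pointer [(array([ 0.5151, -0.2667,  0.0181]), 0.58), (array([ 0.659 , -0.2898, -0.0034]), 0.44)]
top mark []
top rider []
top petri_dish [(array([ 0.6586, -0.2882, -0.0028]), 0.65)]
top red_cap_bottle [(array([ 0.6714, -0.3751,  0.0037]), 0.86)]
top black_stopper [(array([ 0.6555, -0.2161, -0.0036]), 0.44)]
```

```bash
python3 - <<'E'
import cv2,numpy as np
a=cv2.imread("pics/scene0.png");b=cv2.imread("pics/top0.png")
cv2.imwrite("pics/both.png",cv2.resize(np.hstack([a,b]),(800,300)))
E
```

```text
(no output)
```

View pics/scene0.png

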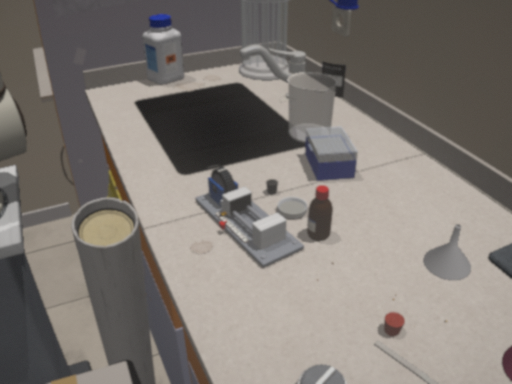

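View pics/top0.png

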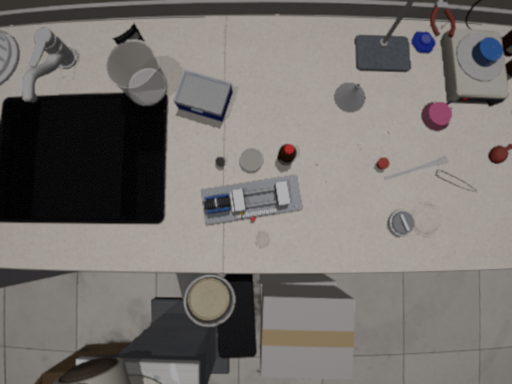

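The scene view shows the gauge at about (245,220) px: wheel at (223,183), moving jaw (237,203), fixed jaw (268,232), rider (222,225). In the top view, its wheel is at (218,204), jaw (238,200) and mark (253,219). A tall container stands near the front edge, at (210,300) in the top view, so I'll check heights.

```bash
cat >> h.py <<'E'
def cloud(name,d):
    c=calibration(name); K=np.array(c["camera_matrix"]); 
    v,u=np.mgrid[0:384,0:512]; pts=np.stack([u,v],-1).reshape(-1,1,2).astype(float)
    n=cv2.undistortPoints(pts,K,np.array(c["dist"])).reshape(384,512,2)
    P=np.dstack([n*d[...,None],d]); return (P-np.array(c["t"]))@np.array(c["R"])
E
python3 - <<'E'
from h import *
np.set_printoptions(precision=3,suppress=True)
p,d=camera("top"); X=cloud("top",d)
for u,v in [(210,300),(195,345),(240,320),(170,315),(300,330),(210,280),(185,300),(235,300),(100,370),(150,340),(250,250)]: print(u,v,X[v,u])
p,d=camera("scene"); X=cloud("scene",d)
for u,v in [(105,230),(8,130),(10,210),(110,300)]: print(u,v,X[v,u])
E
```

```text
210 300 [ 0.306 -0.188 -0.013]
195 345 [ 0.111 -0.107 -0.282]
240 320 [ 0.157 -0.246 -0.432]
170 315 [ 0.111  0.071 -0.701]
300 330 [ 0.176 -0.439 -0.225]
210 280 [ 0.356 -0.187 -0.015]
185 300 [ 0.313 -0.132  0.03 ]
235 300 [ 0.229 -0.228 -0.433]
100 370 [0.199 0.008 0.197]
150 340 [ 0.11   0.054 -0.328]
250 250 [ 0.433 -0.289 -0.   ]
105 230 [ 0.308 -0.179 -0.012]
8 130 [ 0.174 -0.031  0.17 ]
10 210 [ 0.132 -0.043  0.   ]
110 300 [ 0.283 -0.205 -0.171]
```

>>> {"api": "servo_tool", "payload": {"moves": [[[0, 0, 0], [0.02, -0.007, -0.002], 0], [[0, 0, 0], [0.04, -0.015, -0.002], 0], [[0, 0, 0], [0.04, -0.015, -0.002], 0], [[0, 0, 0], [0.04, -0.015, -0.002], 0], [[0, 0, 0], [0.04, -0.015, -0.002], 0], [[0, 0, 0], [0.04, -0.015, -0.002], 0], [[0, 0, 0], [0.04, -0.015, -0.002], 0], [[0, 0, 0], [0.04, -0.015, -0.002], 0], [[0, 0, 0], [0.04, -0.015, -0.002], 0], [[0, 0, 0], [0.04, -0.015, -0.002], 0], [[0, 0, 0], [0.03, -0.01, 0], 0], [[0, 0, -4], [0.01, -0.002, 0], 0]]}}

```text
time: 2.4
ee_pos: [0.512, -0.2686, 0.2508]
tcp_rot: [-180.0, -0.0, 19.5]
wrist_force: [-0.0, -0.1, -0.6]
opening: -0.0001
grasp_force: 0.0
```

```bash
cat > look.py <<'E'
from h import *
import sys
np.set_printoptions(precision=4,suppress=True)
o=get_obs(); print(o["time"],np.array(o["ee_pos"]),np.array(o["tcp_rot"]),np.array(o["wrist_force"]),o["q"],o["opening"])
c=calibration("wrist"); print("cam at",-np.array(c["R"]).T@c["t"],"axis",np.array(c["R"])[2])
show("wrist",sys.argv[1])
for n in ["gauge","wheel","wheel_top","jaw","pointer","mark","rider","black_stopper","petri_dish"]:
    print(n,[(w("wrist",x["xyz"]).round(4),round(x["score"],2)) for x in mark_of(n,"wrist")[:2]])
E
python3 look.py pics/w1.png
```

```text
2.4 [ 0.512  -0.2686  0.2508] [-179.9695   -0.0083   19.536 ] [-0.0477 -0.1333 -0.6497] [-27.6984   9.471   17.2227  97.7685   0.0268 132.7656] -6.567981357655888e-05
cam at [ 0.5927 -0.2412  0.3936] axis [-0.3088 -0.1087 -0.9449]
gauge [(array([ 0.5578, -0.2992,  0.0028]), 0.96)]
wheel [(array([ 0.5462, -0.2101,  0.0478]), 0.64)]
wheel_top [(array([ 0.5475, -0.214 ,  0.0842]), 0.8)]
jaw [(array([ 0.5554, -0.2676,  0.0348]), 0.93), (array([ 0.6581, -0.2924, -0.0027]), 0.35)]
pointer [(array([ 0.5143, -0.2683,  0.0196]), 0.71)]
mark []
rider [(array([ 0.6529, -0.2105,  0.0003]), 0.74), (array([ 0.5144, -0.2981,  0.0202]), 0.58)]
black_stopper []
petri_dish [(array([ 0.6574, -0.2895, -0.0013]), 0.6)]
```

View pics/w1.png

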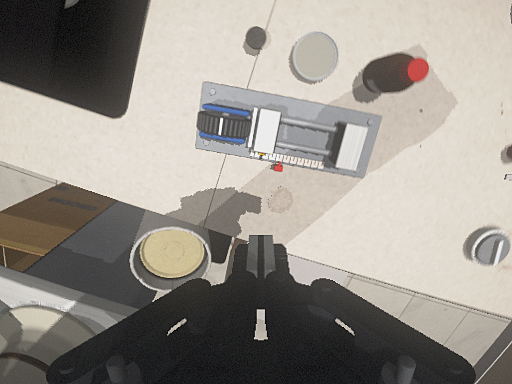

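The wrist view shows the gauge clearly: wheel (223,123), jaw (267,130), pointer near (261,155), red rider (278,168), with the fingers at the bottom centre. I'll crop it and measure pointer, mark and plate corners on their known planes.

```bash
cat >> h.py <<'E'
def pix(name,uv,z):
    c=calibration(name); R=np.array(c["R"]); t=np.array(c["t"])
    n=cv2.undistortPoints(np.array(uv,float).reshape(-1,1,2),np.array(c["camera_matrix"]),np.array(c["dist"])).reshape(-1,2)
    r=np.c_[n,np.ones(len(n))]@R; o=-R.T@t
    return o+r*((z-o[2])/r[:,2])[:,None]
def red(im):
    h=cv2.cvtColor(im,cv2.COLOR_RGB2HSV); return ((h[...,0]<8)|(h[...,0]>172))&(h[...,1]>150)&(h[...,2]>80)
def yel(im):
    h=cv2.cvtColor(im,cv2.COLOR_RGB2HSV); return (h[...,0]>18)&(h[...,0]<34)&(h[...,1]>130)&(h[...,2]>90)
E
python3 - <<'E'
from h import *
np.set_printoptions(precision=4,suppress=True)
im=cv2.imread("pics/w1.png"); cv2.imwrite("pics/w1c.png",cv2.resize(im[70:190,185:395],(800,457),interpolation=cv2.INTER_CUBIC))
q=im[:,:,::-1].copy()
for f in (red,yel):
    m=f(q); m[:140]=0;m[185:]=0;m[:,:230]=0;m[:,345:]=0
    v,u=np.nonzero(m); print(f.__name__,len(u),u.mean() if len(u) else 0,v.mean() if len(u) else 0, list(zip(u,v))[:40])
P=pix("wrist",[(205,82),(382,117),(195,150),(367,178)],.011); print(P)
d=(P[0]-P[1]+P[2]-P[3]); print("yaw",np.degrees(np.arctan2(-d[0],d[1])),"centre",P.mean(0),"len",np.linalg.norm(P[0]-P[1]))
print(calibration("wrist")["camera_matrix"][0])
E
```

```text
red 39 277.9230769230769 167.6153846153846 [(np.int64(279), np.int64(162)), (np.int64(279), np.int64(163)), (np.int64(279), np.int64(164)), (np.int64(279), np.int64(165)), (np.int64(275), np.int64(166)), (np.int64(276), np.int64(166)), (np.int64(277), np.int64(166)), (np.int64(278), np.int64(166)), (np.int64(279), np.int64(166)), (np.int64(280), np.int64(166)), (np.int64(275), np.int64(167)), (np.int64(276), np.int64(167)), (np.int64(277), np.int64(167)), (np.int64(278), np.int64(167)), (np.int64(279), np.int64(167)), (np.int64(280), np.int64(167)), (np.int64(281), np.int64(167)), (np.int64(275), np.int64(168)), (np.int64(276), np.int64(168)), (np.int64(277), np.int64(168)), (np.int64(278), np.int64(168)), (np.int64(279), np.int64(168)), (np.int64(280), np.int64(168)), (np.int64(281), np.int64(168)), (np.int64(274), np.int64(169)), (np.int64(275), np.int64(169)), (np.int64(276), np.int64(169)), (np.int64(277), np.int64(169)), (np.int64(278), np.int64(169)), (np.int64(279), np.int64(169)), (np.int64(280), np.int64(169)), (np.int64(281), np.int64(169)), (np.int64(275), np.int64(170)), (np.int64(276), np.int64(170)), (np.int64(277), np.int64(170)), (np.int64(278), np.int64(170)), (np.int64(279), np.int64(170)), (np.int64(280), np.int64(170)), (np.int64(281), np.int64(170))]
yel 10 261.2 153.8 [(np.int64(259), np.int64(153)), (np.int64(260), np.int64(153)), (np.int64(261), np.int64(153)), (np.int64(259), np.int64(154)), (np.int64(260), np.int64(154)), (np.int64(261), np.int64(154)), (np.int64(262), np.int64(154)), (np.int64(263), np.int64(154)), (np.int64(264), np.int64(154)), (np.int64(263), np.int64(155))]
[[ 0.5829 -0.1702  0.011 ]
 [ 0.6204 -0.4082  0.011 ]
 [ 0.4923 -0.1816  0.011 ]
 [ 0.5355 -0.4269  0.011 ]]
yaw 9.49003384164115 centre [ 0.5578 -0.2967  0.011 ] len 0.24095048333829452
[277.8968   0.     260.3357]
```

View pics/w1c.png

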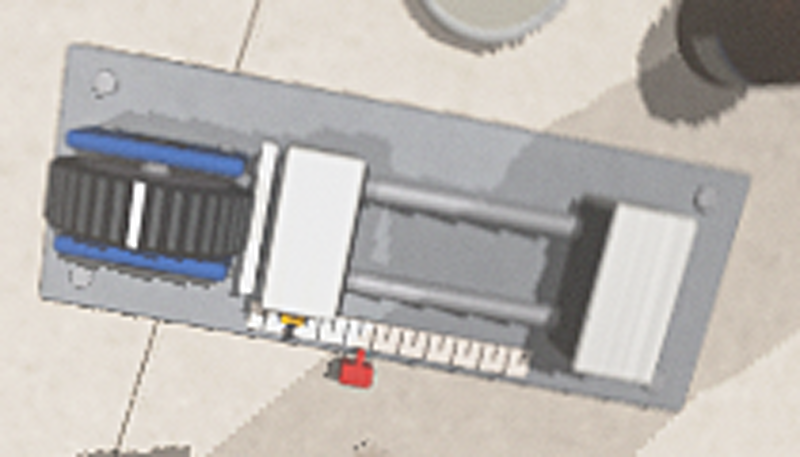

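```bash
python3 - <<'E'
from h import *
np.set_printoptions(precision=4,suppress=True)
f=lambda x,y:(185+(x+.5)/3.81-.5,70+(y+.5)/3.81-.5)
a=np.radians(9.2); ey=np.array([-np.sin(a),np.cos(a),0]); ex=np.array([np.cos(a),np.sin(a),0])
for z in(.018,.022,.026):
    P=pix("wrist",[f(291,332),f(360,352)],z); print(z,P,(P[0]-P[1])@ey,(P[0]-P[1])@ex)
P=pix("wrist",[f(138,213),f(138,190),f(138,240)],.08);print("stripe",P)
# jaw top corners z=.055
J=pix("wrist",[f(288,147),f(367,157),f(342,318),f(262,305)],.055);print("jaw",J,J.mean(0))
j=J.mean(0); print("wheel top from jaw", j+ey*.0525, "from plate", np.array([.5578,-.2967,0])+.085*ey)
E
```

```text
0.018 [[ 0.515  -0.2712  0.018 ]
 [ 0.5164 -0.2973  0.018 ]] 0.02597298452356775 0.0028248302003524048
0.022 [[ 0.5158 -0.271   0.022 ]
 [ 0.5172 -0.2968  0.022 ]] 0.025696942673771206 0.002794807799455062
0.026 [[ 0.5166 -0.2707  0.026 ]
 [ 0.5179 -0.2962  0.026 ]] 0.025420900823974697 0.002764785398557838
stripe [[ 0.5459 -0.2129  0.08  ]
 [ 0.5522 -0.211   0.08  ]
 [ 0.5385 -0.2152  0.08  ]]
jaw [[ 0.5769 -0.2484  0.055 ]
 [ 0.5823 -0.2724  0.055 ]
 [ 0.5322 -0.2826  0.055 ]
 [ 0.5276 -0.2568  0.055 ]] [ 0.5548 -0.2651  0.055 ]
wheel top from jaw [ 0.5464 -0.2132  0.055 ] from plate [ 0.5442 -0.2128  0.    ]
```

Pointer and mark are about 25.5 mm apart, so the rim needs about 82 mm of rolling. Gauge yaw is about 9.5° and the wheel top is near (0.546, -0.212). I'll align with the gauge and hover about 10 mm behind the wheel top.

>>> {"api": "servo_tool", "payload": {"moves": [[[0, 0, 5], [0, 0, 0], 0], [[0, 0, 5], [0, 0, 0], 0], [[0, 0, 0], [0.0215, -0.03, 0], 0], [[0, 0, 0], [0.0215, -0.03, 0], 0], [[0, 0, 0], [0, 0, 0.03], 0], [[0, 0, 0], [0, 0, 0.04], 0], [[0, 0, 0], [0, 0, 0.04], 0], [[0, 0, 0], [0, 0, 0.03], 0], [[0, 0, 0], [0, 0, 0.015], 0], [[0, 0, 0], [0, 0, 0], 0]]}}

```text
time: 3.9
ee_pos: [0.5414, -0.2044, 0.0946]
tcp_rot: [-179.9, 0.2, 9.3]
wrist_force: [-0.7, 0.6, 0.3]
opening: -0.0002
grasp_force: 0.0
```

```bash
python3 look.py pics/w2.png
```

```text
3.9 [ 0.5414 -0.2044  0.0946] [-179.9117    0.1557    9.3095] [-0.7395  0.5876  0.2526] [-20.6874   8.5625  -1.1069  80.5096  -0.0014 150.0033] -0.00022239777107500253
cam at [ 0.6263 -0.1917  0.2372] axis [-0.3261 -0.0518 -0.9439]
gauge []
wheel [(array([ 0.5495, -0.2091,  0.0489]), 0.97)]
wheel_top [(array([ 0.5515, -0.2129,  0.0848]), 0.69)]
jaw [(array([ 0.5589, -0.2635,  0.0394]), 0.81)]
pointer [(array([ 0.5222, -0.2706,  0.0239]), 0.87)]
mark [(array([ 0.5232, -0.2933,  0.0206]), 0.72), (array([ 0.5609, -0.2934,  0.0072]), 0.33)]
rider [(array([ 0.5575, -0.2637,  0.0398]), 0.63), (array([ 0.5195, -0.3006,  0.0194]), 0.53)]
black_stopper [(array([ 0.6572, -0.2124,  0.0073]), 0.85)]
petri_dish [(array([ 0.6638, -0.2895, -0.002 ]), 0.76)]
```

View pics/w2.png

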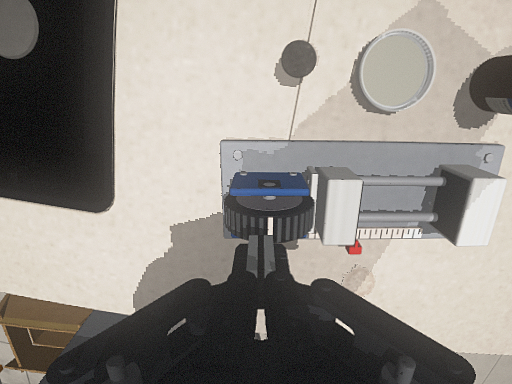

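The picture shows the closed fingertips at about (260,238), just in front of the wheel's middle at about (268,215). The jaw (335,205) hides the pointer, and the red rider is at (355,248). I'll check the sideways centring on a crop.

```bash
python3 - <<'E'
from h import *
im=cv2.imread("pics/w2.png"); cv2.imwrite("pics/w2c.png",cv2.resize(im[160:280,210:370],(800,600),interpolation=cv2.INTER_CUBIC))
np.set_printoptions(precision=4,suppress=True)
c=calibration("wrist"); o=get_obs()
p=np.array(o["ee_pos"]); print(cv2.projectPoints(np.array([p,[.546,-.212,.08],[.55,-.212,.08],[.542,-.212,.08]]),cv2.Rodrigues(np.array(c["R"]))[0],np.array(c["t"]),np.array(c["camera_matrix"]),np.array(c["dist"]))[0].reshape(-1,2), o["time"],p)
E
```

```text
[[258.7147 249.2178]
 [271.0127 232.8329]
 [272.1253 227.2965]
 [269.9164 238.2836]] 4.4 [ 0.5427 -0.2046  0.0968]
```

View pics/w2c.png

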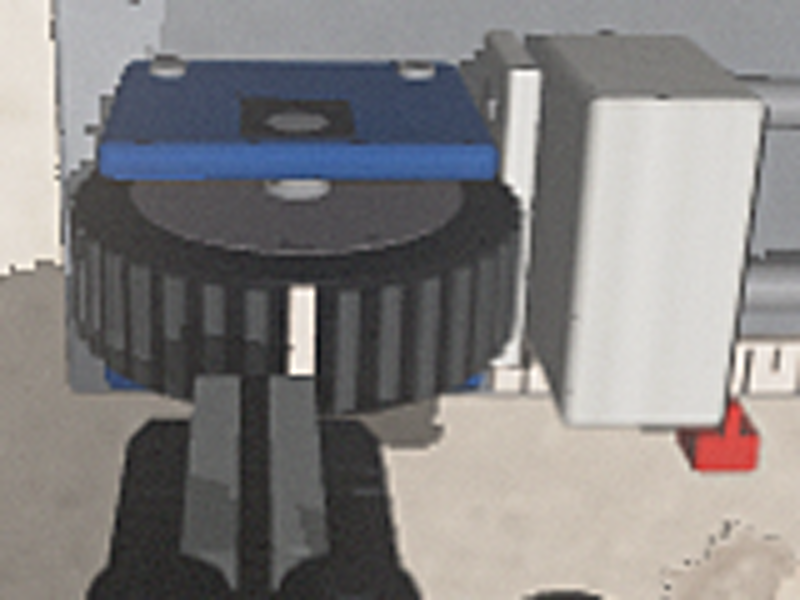

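>>> {"api": "servo_tool", "payload": {"moves": [[[0, 0, 0], [0.004, -0.004, 0], 0], [[0, 0, 0], [0, 0, 0.007], 0], [[0, 0, 0], [0, 0, 0.006], 0], [[0, 0, 0], [0, 0, 0.001], 0], [[0, 0, 0], [0, 0, 0], 0], [[0, 0, 0], [0, 0, 0], 0]]}}

```text
time: 5.0
ee_pos: [0.5458, -0.2, 0.0823]
tcp_rot: [180.0, 0.0, 9.3]
wrist_force: [0.1, 0.2, 0.3]
opening: 0.0001
grasp_force: 0.0
```

>>> {"api": "servo_tool", "payload": {"moves": [[[0, 0, 0], [0, 0, 0.001], 0], [[0, 0, 0], [0, 0, 0.001], 0], [[0, 0, 0], [0, 0, 0], 0]]}}

```text
time: 5.3
ee_pos: [0.5458, -0.2, 0.0802]
tcp_rot: [-180.0, 0.0, 9.3]
wrist_force: [-1.1, -0.3, 0.3]
opening: -0.0
grasp_force: 0.0
```

>>> {"api": "servo_tool", "payload": {"moves": [[[0, 0, 0], [0, 0, 0.001], 0], [[0, 0, 0], [0, 0, 0], 0]]}}

```text
time: 5.5
ee_pos: [0.5459, -0.2, 0.0797]
tcp_rot: [180.0, -0.0, 9.3]
wrist_force: [-1.0, -0.2, 2.6]
opening: 0.0
grasp_force: 1.5
```

>>> {"api": "servo_tool", "payload": {"moves": [[[0, 0, 0], [0, 0, 0.001], 0], [[0, 0, 0], [0, 0, 0], 0]]}}

```text
time: 5.7
ee_pos: [0.546, -0.2001, 0.0795]
tcp_rot: [180.0, -0.1, 9.3]
wrist_force: [-2.9, 0.5, 9.7]
opening: 0.0
grasp_force: 4.7
```

Contact is at z ≈ 0.0797 with about 10 N. I'll drag a first half stroke towards the jaws.

>>> {"api": "servo_tool", "payload": {"moves": [[[0, 0, 0], [0, 0.002, 0], 0], [[0, 0, 0], [0, 0.003, 0], 0], [[0, 0, 0], [0, 0.003, 0], 0], [[0, 0, 0], [0, 0.003, 0], 0]]}}

```text
time: 6.1
ee_pos: [0.5478, -0.2111, 0.0799]
tcp_rot: [179.9, -0.1, 9.3]
wrist_force: [-4.0, 0.8, 11.3]
opening: 0.0001
grasp_force: 5.7
```

>>> {"api": "servo_tool", "payload": {"moves": [[[0, 0, 0], [0, 0.003, 0], 0], [[0, 0, 0], [0, 0.003, 0], 0], [[0, 0, 0], [0, 0.003, 0], 0], [[0, 0, 0], [0, 0.003, 0.0002], 0], [[0, 0, 0], [0, 0.002, 0.0002], 0], [[0, 0, 0], [0, 0, 0], 0]]}}

```text
time: 6.7
ee_pos: [0.55, -0.225, 0.0783]
tcp_rot: [180.0, -0.0, 9.3]
wrist_force: [-1.5, -1.6, 5.6]
opening: 0.0001
grasp_force: 2.8
```

```bash
cat > jawpos.py <<'E'
from h import *
import sys
np.set_printoptions(precision=4,suppress=True)
o=get_obs(); print(o["time"],np.array(o["ee_pos"]),np.array(o["wrist_force"]))
a=np.radians(9.5); ey=np.array([-np.sin(a),np.cos(a),0]); ex=np.array([np.cos(a),np.sin(a),0]); T=np.array([.548,-.2115,0])-.085*ey
show("wrist",sys.argv[1])
for n in ["wheel","wheel_top","jaw","pointer","mark","rider"]:
    for x in mark_of(n,"wrist")[:2]:
        p=w("wrist",x["xyz"]); print(n,round(x["score"],2),p,"gauge xy",((p-T)@ex).round(4),((p-T)@ey).round(4))
E
python3 jawpos.py pics/w3.png
```

```text
6.7 [ 0.55   -0.225   0.0783] [-1.4616 -1.6372  5.6002]
wheel 0.92 [ 0.5471 -0.2115  0.0482] gauge xy -0.0009 0.0852
jaw 0.86 [ 0.5582 -0.2709  0.0355] gauge xy 0.0003 0.0248
jaw 0.26 [ 0.6558 -0.2074  0.0018] gauge xy 0.107 0.0712
pointer 0.9 [ 0.5183 -0.2751  0.0164] gauge xy -0.0398 0.0272
pointer 0.66 [ 0.5584 -0.2729  0.0393] gauge xy 0.0001 0.0228
mark 0.44 [ 0.5215 -0.2921  0.0227] gauge xy -0.0394 0.0099
mark 0.17 [ 0.5482 -0.2116  0.083 ] gauge xy 0.0002 0.0849
rider 0.51 [ 0.5186 -0.2969  0.0168] gauge xy -0.0431 0.0056
```

The jaw moved about 7.7 mm for the 25 mm stroke, as expected. Second stroke now: lift, go back, press, drag.

>>> {"api": "servo_tool", "payload": {"moves": [[[0, 0, 0], [0, 0, -0.0104], 0], [[0, 0, 0], [0, -0.012, 0], 0], [[0, 0, 0], [0, -0.013, 0], 0], [[0, 0, 0], [0, 0, 0.007], 0], [[0, 0, 0], [0, 0, 0.002], 0], [[0, 0, 0], [0, 0, 0.001], 0], [[0, 0, 0], [0, 0, 0], 0]]}}

```text
time: 7.75
ee_pos: [0.546, -0.1997, 0.0794]
tcp_rot: [180.0, -0.1, 9.4]
wrist_force: [-3.0, 2.2, 12.4]
opening: -0.0001
grasp_force: 6.1
```

>>> {"api": "servo_tool", "payload": {"moves": [[[0, 0, 0], [0, 0.002, 0], 0], [[0, 0, 0], [0, 0.003, 0], 0], [[0, 0, 0], [0, 0.003, 0], 0], [[0, 0, 0], [0, 0.003, 0], 0], [[0, 0, 0], [0, 0.003, 0], 0], [[0, 0, 0], [0, 0.003, 0], 0], [[0, 0, 0], [0, 0.003, 0], 0], [[0, 0, 0], [0, 0.003, 0.0002], 0], [[0, 0, 0], [0, 0.002, 0.0002], 0], [[0, 0, 0], [0, 0, 0], 0]]}}

```text
time: 8.75
ee_pos: [0.5501, -0.2252, 0.0781]
tcp_rot: [179.9, -0.0, 9.3]
wrist_force: [-1.1, -1.9, 7.1]
opening: 0.0001
grasp_force: 3.1
```

```bash
python3 jawpos.py pics/w4.png
```

```text
8.75 [ 0.5501 -0.2252  0.0781] [-1.0829 -1.8686  7.0532]
wheel 0.6 [ 0.5501 -0.2134  0.0467] gauge xy 0.0018 0.0828
wheel_top 0.61 [ 0.5485 -0.2112  0.0816] gauge xy 0.0005 0.0852
jaw 0.6 [ 0.5584 -0.2791  0.0381] gauge xy -0.0009 0.0166
pointer 0.77 [ 0.5204 -0.2865  0.0165] gauge xy -0.0396 0.0156
mark 0.63 [ 0.5193 -0.2971  0.0163] gauge xy -0.0424 0.0053
mark 0.57 [ 0.5212 -0.2967  0.0182] gauge xy -0.0405 0.0054
rider 0.43 [ 0.5196 -0.2987  0.0169] gauge xy -0.0424 0.0037
rider 0.37 [ 0.6637 -0.2864 -0.0026] gauge xy 0.1017 -0.0079
```

Gap is now about 10 mm. I'll lift and move in front of the gauge for a clear view of pointer and mark.

>>> {"api": "servo_tool", "payload": {"moves": [[[0, 0, 0], [0, 0, -0.02], 0], [[0, 0, 0], [-0.01, 0.005, -0.02], 0], [[0, 0, 0], [-0.035, 0.025, 0], 0], [[0, 0, 0], [-0.035, 0.025, 0], 0], [[0, 0, 0], [0, 0, 0], 0], [[0, 0, 0], [0, 0, 0], 0]]}}

```text
time: 9.7
ee_pos: [0.4793, -0.2924, 0.1175]
tcp_rot: [-180.0, 0.0, 9.2]
wrist_force: [-0.1, -0.0, -0.1]
opening: -0.0001
grasp_force: 0.0
```

```bash
python3 jawpos.py pics/w5.png; python3 - <<'E'
from h import *
im=cv2.imread("pics/w5.png"); q=im[:,:,::-1].copy(); c=calibration("wrist")
P=cv2.projectPoints(np.array([[.5205,-.290,.018]]),cv2.Rodrigues(np.array(c["R"]))[0],np.array(c["t"]),np.array(c["camera_matrix"]),np.array(c["dist"]))[0].ravel(); print(P)
u,v=P.astype(int); u0,v0=max(0,u-50),max(0,v-37); print(u0,v0)
cv2.imwrite("pics/w5c.png",cv2.resize(im[v0:v0+75,u0:u0+100],(800,600),interpolation=cv2.INTER_CUBIC))
E
```

```text
9.7 [ 0.4793 -0.2924  0.1175] [-0.106  -0.0253 -0.1248]
wheel 0.62 [ 0.5483 -0.2116  0.0473] gauge xy 0.0003 0.0848
wheel_top 0.65 [ 0.55   -0.2099  0.0825] gauge xy 0.0022 0.0862
jaw 0.85 [ 0.561  -0.2772  0.0375] gauge xy 0.002 0.0181
pointer 0.74 [ 0.5209 -0.285   0.0194] gauge xy -0.0388 0.017
mark 0.69 [ 0.5217 -0.2933  0.0196] gauge xy -0.0395 0.0086
mark 0.65 [ 0.5504 -0.2068  0.0838] gauge xy 0.0032 0.0893
rider 0.69 [ 0.5198 -0.2958  0.0177] gauge xy -0.0417 0.0065
[265.48579148 150.13041509]
215 113
```

View pics/w5c.png

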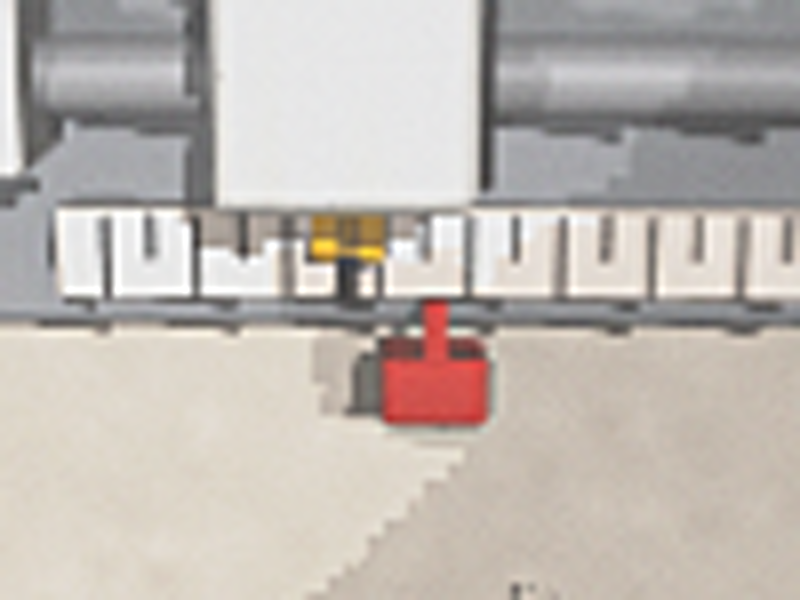

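The crop shows the pointer tip at x=348 and the mark tip at x=436. The scale majors are 91 px (10 mm) apart, so the gap is about 9.7 mm, or 31 mm at the rim. I'll do one full stroke of 25 mm and then a short one of 6 mm.

>>> {"api": "servo_tool", "payload": {"moves": [[[0, 0, 0], [0.02, -0.03, 0], 0], [[0, 0, 0], [0.03, -0.03, 0], 0], [[0, 0, 0], [0.03, -0.02, 0], 0], [[0, 0, 0], [0, 0, 0.02], 0], [[0, 0, 0], [0, 0, 0.014], 0], [[0, 0, 0], [0, 0, 0.003], 0], [[0, 0, 0], [0, 0, 0], 0], [[0, 0, 0], [0, 0, 0], 0]]}}

```text
time: 10.85
ee_pos: [0.5454, -0.2004, 0.0811]
tcp_rot: [180.0, 0.0, 9.3]
wrist_force: [-0.1, -0.5, -0.0]
opening: 0.0
grasp_force: 0.0
```

>>> {"api": "servo_tool", "payload": {"moves": [[[0, 0, 0], [0, 0, 0.0015], 0], [[0, 0, 0], [0, 0, 0.0012], 0], [[0, 0, 0], [0, 0, 0], 0]]}}

```text
time: 11.15
ee_pos: [0.5458, -0.2005, 0.0796]
tcp_rot: [179.9, -0.1, 9.3]
wrist_force: [-2.3, 1.2, 7.5]
opening: 0.0
grasp_force: 4.3
```

Contact is about 8 N. Full stroke of 25 mm with a touch more pressure at the end.

>>> {"api": "servo_tool", "payload": {"moves": [[[0, 0, 0], [0, 0.002, 0.0002], 0], [[0, 0, 0], [0, 0.003, 0], 0], [[0, 0, 0], [0, 0.003, 0], 0], [[0, 0, 0], [0, 0.003, 0], 0], [[0, 0, 0], [0, 0.003, 0], 0], [[0, 0, 0], [0, 0.003, 0], 0], [[0, 0, 0], [0, 0.003, 0], 0], [[0, 0, 0], [0, 0.003, 0.0003], 0], [[0, 0, 0], [0, 0.002, 0.0003], 0], [[0, 0, 0], [0, 0, 0], 0]]}}

```text
time: 12.15
ee_pos: [0.5499, -0.2254, 0.0781]
tcp_rot: [179.9, -0.0, 9.3]
wrist_force: [-2.6, -2.3, 5.5]
opening: -0.0001
grasp_force: 3.0
```

>>> {"api": "servo_tool", "payload": {"moves": [[[0, 0, 0], [0, 0, -0.0108], 0], [[0, 0, 0], [0, -0.008, 0], 0], [[0, 0, 0], [0, -0.008, 0], 0], [[0, 0, 0], [0, 0, 0.007], 0], [[0, 0, 0], [0, 0, 0.002], 0], [[0, 0, 0], [0, 0, 0.001], 0], [[0, 0, 0], [0, 0, 0], 0]]}}

```text
time: 12.85
ee_pos: [0.5476, -0.209, 0.0798]
tcp_rot: [179.9, -0.1, 9.4]
wrist_force: [-4.3, 0.7, 16.5]
opening: -0.0002
grasp_force: 7.7
```

Now the 6 mm finishing stroke, then lift and look from the same viewing pose.

>>> {"api": "servo_tool", "payload": {"moves": [[[0, 0, 0], [0, 0.002, 0], 0], [[0, 0, 0], [0, 0.002, 0], 0], [[0, 0, 0], [0, 0.002, 0], 0], [[0, 0, 0], [0, 0, 0], 0], [[0, 0, 0], [0, 0, -0.02], 0], [[0, 0, 0], [-0.01, 0.015, -0.02], 0], [[0, 0, 0], [-0.035, 0.03, 0], 0], [[0, 0, 0], [-0.035, 0.03, 0], 0], [[0, 0, 0], [0, 0, 0], 0], [[0, 0, 0], [0, 0, 0], 0]]}}

```text
time: 13.85
ee_pos: [0.4808, -0.3023, 0.1176]
tcp_rot: [-180.0, 0.0, 9.2]
wrist_force: [-0.3, 0.3, 0.7]
opening: 0.0002
grasp_force: 0.0
```

```bash
python3 jawpos.py pics/w6.png; python3 - <<'E'
from h import *
im=cv2.imread("pics/w6.png"); c=calibration("wrist")
P=cv2.projectPoints(np.array([[.5215,-.294,.018]]),cv2.Rodrigues(np.array(c["R"]))[0],np.array(c["t"]),np.array(c["camera_matrix"]),np.array(c["dist"]))[0].ravel()
u,v=P.astype(int); u0,v0=u-50,v-37; print(u0,v0)
cv2.imwrite("pics/w6c.png",cv2.resize(im[v0:v0+75,u0:u0+100],(800,600),interpolation=cv2.INTER_CUBIC))
E
```

```text
13.85 [ 0.4808 -0.3023  0.1176] [-0.2912  0.3185  0.6918]
wheel 0.93 [ 0.548  -0.2099  0.0468] gauge xy 0.0002 0.0866
wheel_top 0.57 [ 0.5478 -0.2082  0.0795] gauge xy 0.0003 0.0883
jaw 0.65 [ 0.5627 -0.2895  0.0356] gauge xy 0.0016 0.0057
pointer 0.9 [ 0.522  -0.2969  0.0187] gauge xy -0.0397 0.005
mark 0.65 [ 0.5475 -0.21    0.0466] gauge xy -0.0002 0.0866
mark 0.46 [ 0.5204 -0.2907  0.0243] gauge xy -0.0402 0.0115
rider 0.55 [ 0.5176 -0.2932  0.0191] gauge xy -0.0434 0.0095
208 112
```

View pics/w6c.png

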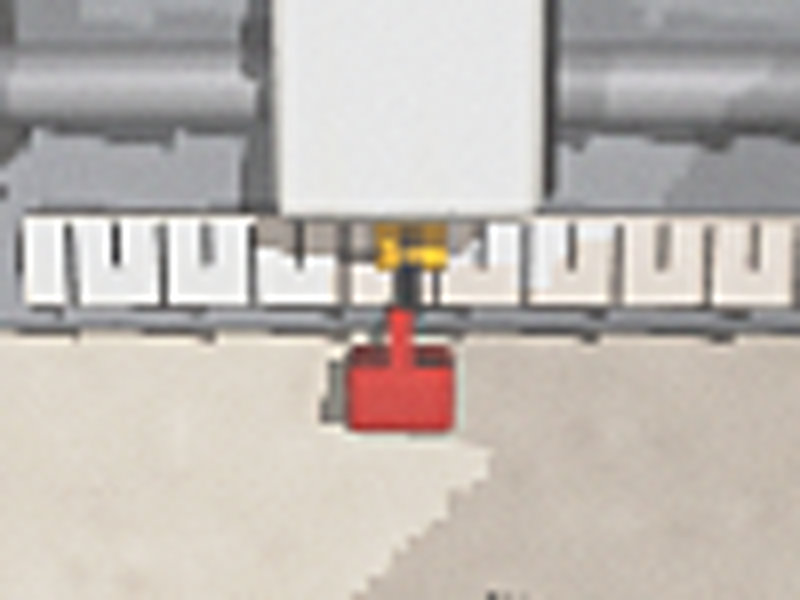

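The pointer tip is at x≈408 and the mark tip at x≈401 in the crop, so they differ by about 0.8 mm, inside the 2.5 mm tolerance. The gauge has not shifted and the finger is clear, so I'll hand in.

```bash
python3 -c "
from workcell import job_done; print(job_done())"
```

```text
the job is handed in; nothing more can be done
None
```

I rolled the thumbwheel closed in three full strokes and one short one; the pointer is now about 0.8 mm past the red mark (limit 2.5 mm), the finger is clear of everything, and the job is handed in at about 14 s on the robot's clock.

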